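# Load the battery pack into the backup power unit

## Task

Put the black battery pack into the white backup power unit on the desk: slide its cover all the way back, slip the pack in contact end first against the spring plate, without ramming the plate to its stop, until it lies flat and straight on the floor of the bay between the plate and the end stop, then slide the cover fully shut. Leave the mug, book and stapler where they are.

Things in the scene. Friction and masses are not known exactly. Their poses are not given: they have to be found in the camera images.
- unit: Power unit, white plastic housing fixed to the desk, 202 (x) x 110 (y) x 58 mm high without its cover. Origin: centre of underside; z up; x points the way the cover opens. One bay, open at the top under the cover: floor 8 mm above the desk, x = -93 to +93 mm, y = -47 to +47; walls 8 thick, 58 high. On its floor sits the cradle, see mouth and plate.
- mouth (a point): Centre of the mouth left by the fully open cover: x = -93 to +24 mm of the unit, 117 long (shorter than the pack), 94 wide, 58 mm above the desk. The cover roofs the bay beyond (underside 58.8 up). Cradle: a steel end stop (8 thick, 90 wide, top 42 above the desk) in the mouth, and facing it the plate. Its place is not measured: the stop's face is at x = -76 mm of the unit, up to 7 either way.
- cover (a joint): Sliding cover, a grey slab 202 x 122 x 6 mm with a pull bar on top and 16 mm skirts running down outside the walls. 0 = fully shut, 0.125 m = fully open (hard stops at both ends), moving along the unit's +x. It starts up to 20 mm ajar, drags with about 3 N of friction and stays where it is left.
- cover_grip (a point): Top centre of the cover's upright pull bar: 14 mm thick along the unit's x, 70 wide along y, 28 high above the cover's upper face (bar top 93 mm, cover face 65 mm above the desk). 55 mm towards +x from the unit's origin when shut. Can be pinched from above across its thickness. Axes as the unit's.
- plate (a joint): Upright copper spring plate, 80 wide, 42 high, facing -x, its face at rest (0) 122 mm from the stop's: the plate is found by feel. It yields towards +x by 0.018 m to its own stop, with 4 N at first, 0.35 N more per mm. The pack goes in tilted, contact end down under the cover, presses it 12 to 16 mm, then the tail is lowered past the end stop. With the pack seated between them it reads 0.008.
- pack_center (a point): Centre of the battery pack, a loose black plastic block 130 long (x) x 44 wide (y), 0.25 to 0.5 kg, flat on the desk at first: 44 mm high (z, up) over the 75 mm at its tail (-x), 32 high over the 55 mm at its contact end (+x, copper contacts). Gripped across its width 40 mm from the tail, upper half, the fingers fit in the mouth, 25 mm free on each side. Seated: z = 30 mm of the unit.
- pack_nose (a point): Middle of the pack's contact-end face, 65 mm along the pack's +x from its centre and 16 mm above its underside. Axes as the pack's.
- mug: White ceramic mug, 80 mm across, 95 high, a bystander. Origin under its centre.
- book: Blue book lying flat, 136 x 186 x 28 mm, a bystander. Origin under its centre.
- stapler: Dark desk stapler, 140 x 36 mm, 58 high, a bystander. Origin under its centre.
There are look-alikes about, which are no part of the job. Leave any brown, pink or purple look-alike of the part that bears pack_center alone.

How it is judged:
By the outcome, as a careful person would: the job done as asked, in the order asked, and still so for the second after the job is handed in, with the robot touching nothing.
It also fails if it takes over 64 s, if anything falls off the work surface, if the arm or the gripper's body presses on something with over 40 N, if the wrist force passes 120 N, or if a joint passes its speed limit or range.

## Robot

A 6-joint arm with a two-finger parallel gripper is mounted at the origin on the work surface. World frame = base frame: x ahead of the robot, y to its left, z up, the work surface at z = 0. Lengths are in mm, angles in rad, forces in N, time in s.
With the tool pointing down it reaches from about 350 to 775 mm from the base axis. Payload 7.3 kg.
Tool frame: the origin (TCP) lies midway between the tips of the shut fingers; the grasp point (between the pads) lies 19 mm behind it (bot.tcp_to_grasp is the distance from the TCP to the grasp point, in mm); z points along the fingers, y is the line along which they close (so a half turn about z gives the same grasp; the last joint's range is limited). The gripper opens to 92 mm and grips with 3 to 60 N. Pads are 19 mm wide; open, the fingers measure 130 mm over their backs; the gripper's body (75 mm by 190 mm) begins 47 mm behind the grasp point.
Start: joints at [-1.473, 0.342, 1.524, -0, 1.275, -0.146], TCP at [126.752, -509.489, 226.741] pointing down, gripper open.
Joint ranges: [-2.53, 2.53], [-0.77, 2.02], [0.04, 2.7], [-1, 4.14], [0.28, 2.66], [-3.11, 3.11]. Speed limits (rad/s): [2.57, 2.57, 3.14, 3.14, 3.14, 3.14].

## Interface

Orientations are given as [roll, pitch, yaw] about the fixed x, y, z axes, in that order (R = Rz(yaw) Ry(pitch) Rx(roll)).
In Python, from plant import bot, viewer gives the robot as it stands. The module is installed in compiled form; this text tells all that it offers.
- The arm moves only by the shell command python3 -m handwheel 'ROWS'. ROWS is text: rows parted by semicolons, each of 7 numbers parted by spaces: the shift along the tool's x, y, z scaled (see below), then the turn, a rotation vector about the tool's x, y, z scaled (see below), then the opening, from -1 (shut) to 1 (fully open), so that 0 is half open. In form: tx ty tz rx ry rz gripper; .... A call has 1 to 8 rows; each row is the pose to reach, as a shift and turn from the pose commanded when the call began, along the tool's axes at that moment, turning the shorter way round; what a row does not reach only later rows make up. The controller multiplies each number of a shift by 10 cm and each number of a turn by pi rad. A row lasts 1/12 s, in which the tool goes at most 41.7 mm and 7.16 degrees, less where a joint would pass 70% of its speed; a pose out of reach is approached as far as the arm can. A call with a number of a shift or a turn outside -1 to 1 is refused whole. A call with a gripper value outside its range is refused whole. The fingers move at their own pace and stop on an object; the grip force is fixed at half the most. Time passes only in rows, so rows that repeat a pose let the fingers close. It gives the time, the measured TCP pose, the force, the opening and the grip force at its end, in the units of the state.
- bot.get_obs(): the state, without advancing time (a new reading comes with each control period).
- viewer.capture(name): name is "scene" or "top" or "wrist"; returns a dict with "frame" (400x640x3 uint8, red, green, blue), "fov_y" (degrees; the focal length in pixels is half the picture's height over the tangent of half this angle, whatever the lens; pixels are square), "cx", "cy" (the principal point, pixels), "dist_coeffs" ([k1, k2, p1, p2, k3] as OpenCV has them; the pictures are not rectified), "T" (4x4, takes a point from camera to world coordinates). Camera axes: x right, y down, z forward; pixel columns grow to the right and rows downward; lengths in mm; the calibration is good to about 2 mm. A picture is of the moment at which its call begins. There is no depth.
- bot.close_job(): hands the job in; it is judged then, once.
Trained networks look in a picture, given as the dict that the camera call returned (one of the last four; its "shot" number tells which), for a name from the list of things; names that differ only in an ending like _2 or _b are one class to them, and where a whole thing is asked for, a point or a joint stands for the part that bears it (a point fixed in the world has none). Each returns a list of dicts, best first, with "score" (0 to 1); they miss things now and then, are a little off and sometimes report something else, mostly with a low value. They report only what shows in the picture. A call takes as long as a camera call. They do not tell look-alikes from the thing itself.
- viewer.recognise(target, picture): "centre" ([column, row] in pixels, amid what is visible of it).
- viewer.cut_out(target, picture): "pixels" (400x640 bool, what is visible of it) and "centre" ([column, row] in pixels, amid what is visible of it).
The state is a dict: "time": time; "joint_positions": joint angles; "dq": joint speeds; "tau": joint torques, N m; "tool_pos": TCP position; "tcp_rot": TCP orientation; "contact_force": force on the tool from outside, world axes, zero at the start; "moment": the same for the moment, N m; "grip_width": finger opening in mm; "finger_force": force on a finger pad.
Only numpy, scipy, OpenCV 4.12 (cv2) and the standard library are available. Lean on these libraries where they do the work, as an engineer would, in place of code of your own. Each camera call takes 0.05 s, during which the arm holds its last target. There are 200 camera calls.

## Working session

There is one attempt and no reset: what is moved stays moved. The work goes in short steps, Python scripts to look and compute and a shell command to move; the robot and the scene stay as the last step left them, time stands still between calls to the robot, and variables do not carry over. Pictures are saved under pics/ and viewed, at most 10 in all, crops included, and the job is handed in when it is done.

```bash
ls; mkdir -p pics
cat > h.py <<'E'
import numpy as np, cv2
from scipy.spatial.transform import Rotation as R
from plant import bot, viewer
def K(p):
    f=200/np.tan(np.radians(p["fov_y"])/2); return np.array([[f,0,p["cx"]],[0,f,p["cy"]],[0,0,1]])
def w(p,uv,z):
    uv=np.array(uv,float).reshape(-1,1,2)
    n=cv2.undistortPoints(uv,K(p),np.array(p["dist_coeffs"],float)).reshape(-1,2)
    d=np.c_[n,np.ones(len(n))]@np.array(p["T"])[:3,:3].T; o=np.array(p["T"])[:3,3]
    return o+d*((z-o[2])/d[:,2])[:,None]
def px(p,X):
    T=np.linalg.inv(np.array(p["T"])); X=np.array(X,float).reshape(-1,3)
    r,_=cv2.Rodrigues(T[:3,:3]); return cv2.projectPoints(X,r,T[:3,3],K(p),np.array(p["dist_coeffs"],float))[0].reshape(-1,2)
def save(p,n,crop=None,s=1):
    im=p["frame"][:,:,::-1]
    if crop: im=im[crop[1]:crop[3],crop[0]:crop[2]]
    cv2.imwrite("pics/"+n,cv2.resize(im,None,fx=s,fy=s,interpolation=cv2.INTER_CUBIC))
E
python3 - <<'E'
from h import *
a=viewer.capture("top");b=viewer.capture("scene")
cv2.imwrite("pics/a.png",cv2.resize(np.vstack([a["frame"],b["frame"]])[:,:,::-1],(480,600)))
save(a,"top.png",None,1.25); save(b,"scene.png",None,1.25)
for t in ["unit","cover","pack_center","pack_nose","cover_grip","mug","book","stapler"]:
  for n,p in (("top",a),("scene",b)):
    print(t,n,[(np.round(d["centre"]),round(d["score"],2)) for d in viewer.recognise(t,p)[:5]])
print(a["T"],a["fov_y"]); print(bot.get_obs())
E
```

```text
pics
unit top [(array([251., 181.]), 0.61)]
unit scene [(array([367., 240.]), 0.68)]
cover top [(array([248., 182.]), 0.84)]
cover scene [(array([369., 242.]), 0.63)]
pack_center top [(array([384., 246.]), 0.85), (array([450., 240.]), 0.76), (array([413., 313.]), 0.67), (array([401., 191.]), 0.63), (array([469., 176.]), 0.56)]
pack_center scene [(array([281., 144.]), 0.9), (array([283., 184.]), 0.87), (array([242., 161.]), 0.72), (array([324., 163.]), 0.61), (array([332., 126.]), 0.6)]
pack_nose top [(array([411., 312.]), 0.9), (array([399., 191.]), 0.87), (array([450., 239.]), 0.76), (array([466., 174.]), 0.75)]
pack_nose scene [(array([281., 143.]), 0.95), (array([240., 163.]), 0.8), (array([285., 183.]), 0.75), (array([317., 162.]), 0.58), (array([334., 122.]), 0.58)]
cover_grip top [(array([246., 181.]), 0.71)]
cover_grip scene [(array([367., 244.]), 0.97)]
mug top [(array([286.,  99.]), 0.62)]
mug scene [(array([299., 278.]), 0.55)]
book top [(array([211.,  96.]), 0.55), (array([253., 181.]), 0.42)]
book scene [(array([348., 328.]), 0.89)]
stapler top [(array([395., 126.]), 0.7)
[... 342 characters left out ...]
 53.136448806252815
{'time': 0.9, 'joint_positions': array([-1.47298153e+00,  3.41985751e-01,  1.52409028e+00, -2.50739097e-05,
        1.27538867e+00, -1.46009935e-01]), 'dq': array([ 0.00022565, -0.00215089,  0.00042204,  0.00255957, -0.00045975,
        0.0004745 ]), 'tau': array([-7.20726621e-04, -4.31124187e+01, -2.44478756e+01,  7.18240952e-02,
        4.82420018e-02,  3.95219111e-07]), 'tool_pos': array([ 126.75500174, -509.49520216,  226.75130821]), 'tcp_rot': array([3.14146955e+00, 4.23499623e-05, 2.43832024e-01]), 'contact_force': array([0.91772925, 0.52324997, 0.30836183]), 'moment': array([0.01700991, 0.01335964, 0.02065219]), 'finger_force': 0.0, 'grip_width': 92.05163568049021}
```

View pics/top.png

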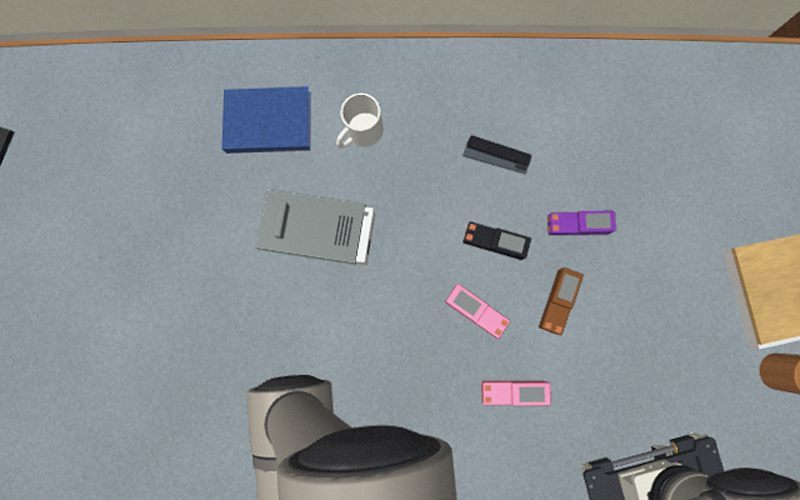

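View pics/scene.png

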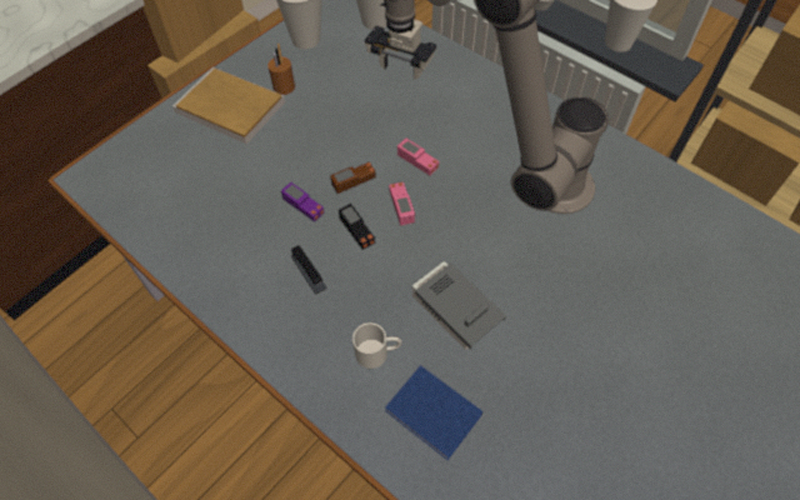

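Run:
```python
from h import *
a=viewer.capture("top")
f=a["frame"]
A=cv2.resize(f[145:218,200:310],None,fx=7,fy=4*7/4,interpolation=cv2.INTER_CUBIC)[:300*2]
B=cv2.resize(f[170:215,360:435],None,fx=5,fy=5,interpolation=cv2.INTER_CUBIC)
A=cv2.resize(f[145:218,200:310],None,fx=5,fy=5,interpolation=cv2.INTER_CUBIC)
C=np.zeros((600,550,3),np.uint8);C[:365]=A;C[370:595,:375]=B
cv2.imwrite("pics/crop1.png",C[:,:,::-1])
for t,z in (("cover",65),("unit",58),("pack_center",44)):
  for d in viewer.cut_out(t,a):
    m=d["pixels"].astype(np.uint8); c=max(cv2.findContours(m,0,1)[0],key=cv2.contourArea)
    q=cv2.boxPoints(cv2.minAreaRect(c)); print(t,round(d["score"],2),m.sum(),np.round(q).tolist(),np.round(w(a,q,z)[:,:2]).tolist())
```

```text
cover 0.63 3841 [[204.0, 199.0], [211.0, 150.0], [292.0, 162.0], [284.0, 211.0]] [[485.0, 140.0], [610.0, 128.0], [580.0, -76.0], [456.0, -61.0]]
unit 0.91 4390 [[204.0, 199.0], [211.0, 149.0], [301.0, 163.0], [294.0, 213.0]] [[486.0, 143.0], [614.0, 130.0], [578.0, -100.0], [453.0, -83.0]]
pack_center 0.95 1079 [[429.0, 262.0], [448.0, 211.0], [468.0, 219.0], [449.0, 269.0]] [[332.0, -419.0], [458.0, -468.0], [440.0, -518.0], [315.0, -468.0]]
pack_center 0.86 975 [[355.0, 241.0], [365.0, 225.0], [409.0, 256.0], [398.0, 271.0]] [[385.0, -234.0], [422.0, -261.0], [346.0, -368.0], [309.0, -340.0]]
pack_center 0.84 977 [[369.0, 194.0], [375.0, 175.0], [425.0, 190.0], [419.0, 208.0]] [[502.0, -272.0], [550.0, -286.0], [514.0, -412.0], [466.0, -398.0]]
pack_center 0.78 967 [[438.0, 169.0], [492.0, 169.0], [492.0, 187.0], [438.0, 187.0]] [[567.0, -448.0], [568.0, -587.0], [521.0, -584.0], [521.0, -446.0]]
pack_center 0.58 1017 [[385.0, 305.0], [439.0, 305.0], [439.0, 323.0], [385.0, 323.0]] [[228.0, -308.0], [229.0, -440.0], [186.0, -439.0], [186.0, -307.0]]
```

View pics/crop1.png

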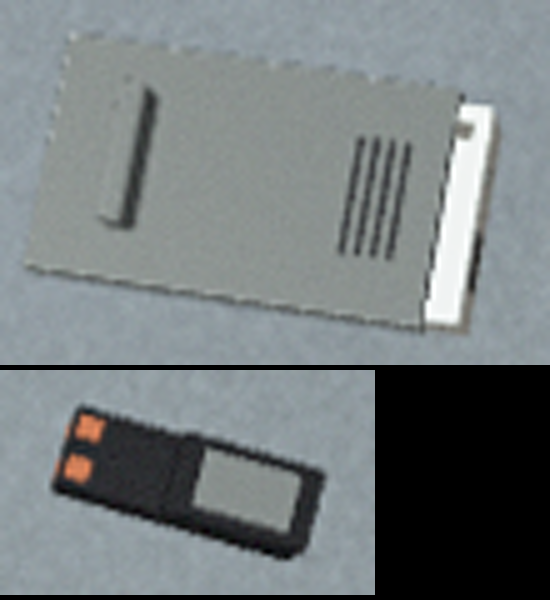

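Run:
```python
from h import *
a=viewer.capture("top")
o=lambda L:(np.array(L)/5+[200,145])
c=w(a,o([(70,34),(462,94),(423,325),(27,266)]),65);e=w(a,o([(496,107),(466,324)]),58)
print(np.round(c),np.round(e))
L=(c[0]+c[3]-c[1]-c[2])/2;W=(c[0]-c[3]+c[1]-c[2])/2
print("L",np.linalg.norm(L),"W",np.linalg.norm(W),"yawL",np.arctan2(L[1],L[0]),"yawW",np.arctan2(W[1],W[0])+np.pi/2)
cc=c.mean(0);em=e.mean(0);u=L/np.linalg.norm(L);print("cover c",cc,"end mid",em,"unit from end",em+101*u, "ajar",(cc-em-101*u)@u, "endW",np.linalg.norm(e[0]-e[1]))
p=lambda L:np.array([(x/5+360,(y-370)/5+170) for x,y in L])
t=w(a,p([(200,434),(325,470),(302,556)]),44);n=w(a,p([(80,406),(54,489)]),32)
print(np.round(t),np.round(n)); nm=n.mean(0); tm=(t[1]+t[2])/2; d=nm-tm;print("pack len",np.linalg.norm(d[:2]),"yaw",np.arctan2(d[1],d[0]),"ctr",(nm+tm)/2, "tail",tm, np.linalg.norm(t[1]-t[2]),np.linalg.norm(n[0]-n[1]))
g=w(a,o([(150,88),(128,228)]),93); print("grip -x edge",g)
```

```text
[[606. 121.  65.]
 [575. -78.  65.]
 [458. -61.  65.]
 [487. 137.  65.]] [[570. -95.  58.]
 [459. -82.  58.]]
L 201.29865439050553 W 118.86120422364596 yawL 1.4217759357558286 yawW 1.430523549950346
cover c [531.1925414   29.78574406  65.        ] end mid [514.45221645 -88.29787278  58.        ] unit from end [529.4476311   11.58274365  58.        ] ajar 18.260322328555862 endW 110.90411988096588
[[ 531. -350.   44.]
 [ 513. -413.   44.]
 [ 469. -400.   44.]] [[ 548. -291.   32.]
 [ 504. -277.   32.]]
pack len 127.70430756283305 yaw 1.2909013783312715 ctr [ 508.38391887 -345.12333056   38.        ] tail [ 490.74446214 -406.49064359   44.        ] 45.74172475643534 45.4076761716087
grip -x edge [[570.74169927  71.82961596  93.        ]
 [501.30637449  79.71810535  93.        ]]
```

```bash
m="python3 -m handwheel"
$m '0.91 -0.79 0 0 0 0.1235 1;0.91 -0.79 0 0 0 0.1235 1;0.91 -0.79 0 0 0 0.1235 1;0.91 -0.79 0 0 0 0.1235 1;0.91 -0.79 0 0 0 0.1235 1'
python3 -m handwheel '0.45 -0.9 0 0 0 0 1;0.45 -0.9 0 0 0 0 1;0.45 -0.9 0 0 0 0 1'
python3 -m handwheel '0.45 -0.9 0 0 0 0 1;0.45 -0.9 0 0 0 0 1;0.45 -0.9 0 0 0 0 1'
python3 -m handwheel '0.45 -0.9 0 0 0 0 1;0.45 -0.9 0 0 0 0 1;0.45 -0.9 0 0 0 0 1'
python3 -m handwheel '0.45 -0.9 0 0 0 0 1;0.45 -0.9 0 0 0 0 1;0.45 -0.9 0 0 0 0 1;0.45 -0.9 0 0 0 0 1'
```

```text
time: 1.57
tool_pos: [196.9, -409.7, 227.2]
tcp_rot: [3.141, -0.0, -0.142]
contact_force: [-0.8, -1.1, -0.4]
grip_width: 91.7
finger_force: 0.0
time: 1.82
tool_pos: [254.3, -326.2, 226.7]
tcp_rot: [-3.14, -0.0, -0.143]
contact_force: [-0.0, -0.3, 0.2]
grip_width: 91.5
finger_force: 0.0
time: 2.07
tool_pos: [312.3, -243.6, 226.9]
tcp_rot: [-3.141, -0.001, -0.142]
contact_force: [0.2, 1.0, -0.7]
grip_width: 92.2
finger_force: 0.0
time: 2.32
tool_pos: [370.3, -161.1, 226.9]
tcp_rot: [-3.141, -0.001, -0.142]
contact_force: [-2.0, 0.4, -0.5]
grip_width: 91.8
finger_force: 0.0
time: 2.65
tool_pos: [428.0, -78.8, 226.7]
tcp_rot: [-3.141, -0.001, -0.139]
contact_force: [-0.3, 0.7, -0.3]
grip_width: 91.6
finger_force: 0.0
```

```bash
python3 -m handwheel '0.43 -0.88 0 0 0 0 1;0.43 -0.88 0 0 0 0 1;0.43 -0.88 0 0 0 0 1' >/dev/null
python3 -m handwheel '0.43 -0.88 0 0 0 0 1;0.43 -0.88 0 0 0 0 1;0.43 -0.88 0 0 0 0 1;0.43 -0.88 0 0 0 0 1'
python3 - <<'E'
from h import *
a=viewer.capture("wrist"); save(a,"w1.png",None,1.25)
print(np.round(a["T"],2),a["fov_y"])
for t in ["cover_grip","cover","unit"]: print(t,[(np.round(d["centre"]),round(d["score"],2)) for d in viewer.recognise(t,a)])
u=np.array([.143,.99,0]);v=np.array([-.99,.143,0]);o=np.array([529.5,11.5,0])
for s in(18.,):
  print(np.round(px(a,[o+(55+s+i)*u+j*v+[0,0,93] for i in(-7,7) for j in(-35,35)])))
E
```

```text
time: 3.23
tool_pos: [538.2, 82.4, 226.0]
tcp_rot: [-3.141, -0.0, -0.141]
contact_force: [-0.1, 1.4, -0.5]
grip_width: 91.7
finger_force: 0.0
[[-1.4000e-01 -9.6000e-01 -2.5000e-01  6.0368e+02]
 [-9.9000e-01  1.4000e-01  3.0000e-02  7.3210e+01]
 [-0.0000e+00  2.5000e-01 -9.7000e-01  3.8430e+02]
 [ 0.0000e+00  0.0000e+00  0.0000e+00  1.0000e+00]] 60.46648500479935
cover_grip [(array([368., 180.]), 0.8)]
cover [(array([367., 181.]), 0.72), (array([635., 150.]), 0.47)]
unit [(array([372., 182.]), 0.95)]
[[323. 151.]
 [322. 230.]
 [307. 151.]
 [307. 230.]]
```

View pics/w1.png

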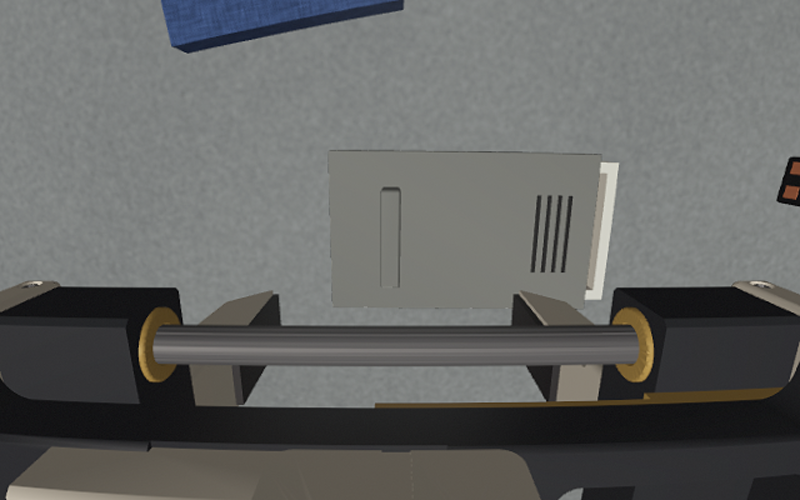

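```bash
python3 -m handwheel '0 -0.02 0.4 0 0 0 0.2;0 -0.02 0.8 0 0 0 0.2;0 -0.02 1 0 0 0 0.2' 
python3 -m handwheel '0 0 0.3 0 0 0 0.2;0 0 0.5 0 0 0 0.2;0 0 0.56 0 0 0 0.2;0 0 0.56 0 0 0 -0.3;0 0 0.56 0 0 0 -1;0 0 0.56 0 0 0 -1;0 0 0.56 0 0 0 -1;0 0 0.56 0 0 0 -1'
python3 -m handwheel '0 0 0 0 0 0 -1;0 0 0 0 0 0 -1;0 0 0 0 0 0 -1'
```

```text
time: 3.68
tool_pos: [534.1, 81.6, 123.4]
tcp_rot: [3.14, 0.004, -0.146]
contact_force: [-0.6, 0.1, -1.0]
grip_width: 76.2
finger_force: 0.0
time: 4.35
tool_pos: [537.3, 83.3, 72.0]
tcp_rot: [-3.141, -0.002, -0.144]
contact_force: [-0.5, 0.3, 0.3]
grip_width: 26.3
finger_force: 0.0
time: 4.6
tool_pos: [537.0, 83.8, 71.5]
tcp_rot: [-3.141, -0.001, -0.144]
contact_force: [-0.6, 3.7, 5.2]
grip_width: 13.6
finger_force: 30.0
```

```bash
python3 -m handwheel '0 -0.1 0 0 0 0 -1;0 -0.25 0 0 0 0 -1;0 -0.4 0 0 0 0 -1;0 -0.55 0 0 0 0 -1;0 -0.7 0 0 0 0 -1;0 -0.85 0 0 0 0 -1;0 -0.93 0 0 0 0 -1;0 -0.96 0 0 0 0 -1'
python3 -m handwheel '0 -0.03 0 0 0 0 -1;0 -0.06 0 0 0 0 -1;0 -0.09 0 0 0 0 -1;0 -0.09 0 0 0 0 -1'
```

```text
time: 5.27
tool_pos: [551.4, 179.0, 71.5]
tcp_rot: [3.141, -0.003, -0.143]
contact_force: [1.2, -3.7, 6.6]
grip_width: 14.0
finger_force: 30.0
time: 5.6
tool_pos: [552.7, 187.2, 71.4]
tcp_rot: [3.142, -0.003, -0.144]
contact_force: [2.4, -1.2, 5.6]
grip_width: 13.8
finger_force: 30.0
```

```bash
python3 -m handwheel '0 -0.02 0 0 0 0 -1;0 -0.04 0 0 0 0 -1;0 -0.06 0 0 0 0 -1;0 -0.06 0 0 0 0 -1'
python3 -m handwheel '0 -0.02 0 0 0 0 -1;0 -0.04 0 0 0 0 -1;0 -0.04 0 0 0 0 -1'
```

```text
time: 5.93
tool_pos: [553.5, 192.8, 71.5]
tcp_rot: [3.141, -0.002, -0.144]
contact_force: [0.3, -1.7, 5.2]
grip_width: 13.7
finger_force: 30.0
time: 6.18
tool_pos: [553.6, 193.6, 71.4]
tcp_rot: [3.136, -0.001, -0.144]
contact_force: [0.3, -15.1, 8.4]
grip_width: 14.2
finger_force: 30.0
```

```bash
python3 -m handwheel '0 0.02 0 0 0 0 -1;0 0.02 0 0 0 0 0.2;0 0.02 0 0 0 0 0.2;0 0.02 0 0 0 0 0.2;0 0.02 -0.4 0 0 0 0.2;0 0.02 -0.8 0 0 0 0.2;0 0.02 -1 0 0 0 0.2' 
python3 -m handwheel '0 0.4 -0.4 0 0 0 1;0 0.8 -0.55 0 0 0 1;0 1 -0.55 0 0 0 1'>/dev/null
python3 -m handwheel '0 0.4 0 0 0 0 1;0 0.75 0 0 0 0 1;0 0.75 0 0 0 0 1;0 0.75 0 0 0 0 1'
python3 - <<'E'
from h import *
a=viewer.capture("wrist"); save(a,"w2.png",(230,80,630,330),2)
print(bot.get_obs()["tool_pos"])
u=np.array([.1435,.9897,0]);v=np.array([-.9897,.1435,0]);o=np.array([528,15.4,0])
print(np.round(px(a,[o+i*u+j*v+[0,0,58] for i in(-101,-93) for j in(-55,55)]),1))
print(np.round(px(a,[o+i*u+j*v+[0,0,42] for i in(-76,-84) for j in(-45,45)]),1))
print(np.round(px(a,[o+i*u+j*v+[0,0,65] for i in(24,) for j in(-61,61)]),1))
E
```

```text
time: 6.77
tool_pos: [553.9, 195.8, 174.5]
tcp_rot: [-3.14, -0.004, -0.144]
contact_force: [0.7, -0.3, 0.9]
grip_width: 49.3
finger_force: 0.0
time: 7.35
tool_pos: [527.3, 20.7, 225.5]
tcp_rot: [-3.142, 0.001, -0.147]
contact_force: [-0.4, 0.4, 0.5]
grip_width: 90.8
finger_force: 0.0
[527.49004944  21.92633176 225.47090952]
[[429.8 126.4]
 [421.5 237.3]
 [421.3 126.3]
 [413.6 237.4]]
[[398.8 136. ]
 [394.1 223.2]
 [406.9 136. ]
 [401.7 223.2]]
[[295.6 119.7]
 [297.7 246. ]]
```

View pics/w2.png

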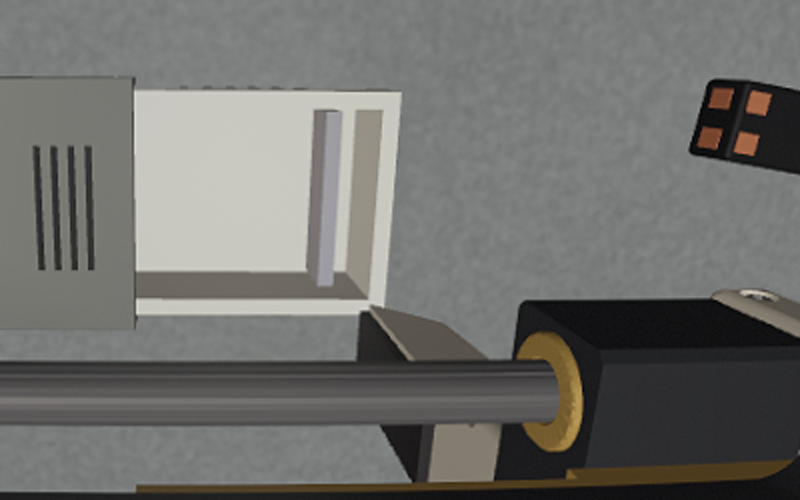

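```bash
python3 -m handwheel '0.08 0.97 0 0 0 0 1;0.08 0.97 0 0 0 0 1;0.08 0.97 0 0 0 0 1'>/dev/null
python3 -m handwheel '0.08 0.97 0 0 0 0 1;0.08 0.97 0 0 0 0 1;0.08 0.97 0 0 0 0 1'>/dev/null
python3 -m handwheel '0.08 0.97 0 0 0 0 1;0.08 0.97 0 0 0 0 1;0.08 0.97 0 0 0 0 1'>/dev/null
python3 -m handwheel '0.08 0.97 0 0 0 -0.228 1;0.08 0.97 0 0 0 -0.228 1;0.08 0.97 0 0 0 -0.228 1;0.08 0.97 0 0 0 -0.228 1;0.08 0.97 0 0 0 -0.228 1;0.08 0.97 0 0 0 -0.228 1'
python3 -m handwheel '0 0 0 0 0 -0.228 1;0 0 0 0 0 -0.228 1;0 0 0 0 0 -0.228 1;0 0 0 0 0 -0.228 1;0 0 0 0 0 -0.228 1;0 0 0 0 0 -0.228 1;0 0 0 0 0 -0.228 1'
python3 - <<'E'
from h import *
a=viewer.capture("wrist"); save(a,"w3.png",None,1.25)
ds=viewer.cut_out("pack_center",a)
for d in ds:
    m=d["pixels"]; print(d["score"],d["centre"],m.sum(),a["frame"][m].mean(0))
E
```

```text
time: 8.65
tool_pos: [504.5, -365.3, 224.9]
tcp_rot: [-3.14, -0.0, 0.579]
contact_force: [0.3, -0.9, -0.6]
grip_width: 91.7
finger_force: 0.0
time: 9.23
tool_pos: [504.7, -364.8, 225.3]
tcp_rot: [-3.141, -0.001, 1.294]
contact_force: [0.1, 0.2, 0.4]
grip_width: 91.6
finger_force: 0.0
0.77 [385.0, 299.3] 1872 [124.3349359   82.00534188 124.6025641 ]
0.73 [256.5, 304.1] 2526 [124.05186065 100.15914489  82.33135392]
0.63 [315.6, 157.3] 5436 [79.84952171 76.69426049 73.85853569]
0.61 [170.8, 153.1] 6308 [170.91233354 121.72447685 131.44689283]
0.59 [63.0, 215.9] 1166 [161.89022298 100.62778731 108.40051458]
```

View pics/w3.png

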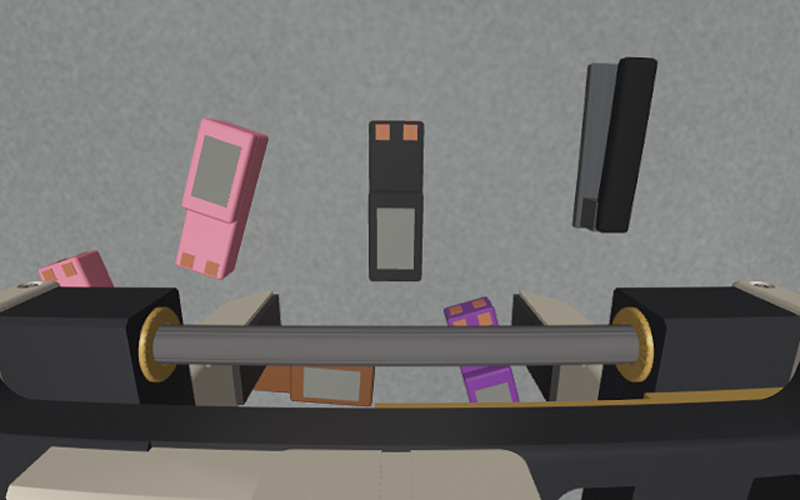

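Run:
```python
from h import *
from scipy.optimize import least_squares
a=viewer.capture("wrist");s=1/1.25
n=w(a,np.array([(369.5,121.5),(423.5,121.5)])*s,32);t=w(a,np.array([(369,280),(421.5,280)])*s,44)
nm=n.mean(0);tm=t.mean(0);d=nm-tm;d[2]=0;L=np.linalg.norm(d);d/=L
g=tm+40*d
o=bot.get_obs();Rt=R.from_euler("xyz",o["tcp_rot"]).as_matrix()
print(L,np.linalg.norm(n[0]-n[1]),np.linalg.norm(t[0]-t[1]),"yaw",np.arctan2(d[1],d[0]),"grasp",g,"tool shift",Rt.T@(np.r_[g[:2],14]-o["tool_pos"]),o["tool_pos"],o["tcp_rot"])
```

```text
127.18537609486137 42.63327791987962 43.59891360592738 yaw 1.2800761243328713 grasp [ 503.50036963 -368.01827786   44.        ] tool shift [-2.63221883e+00 -8.14664061e-03  2.11497244e+02] [ 504.27397738 -365.57376733  225.49808259] [-3.14135842e+00 -3.25615610e-04  1.28680195e+00]
```

```bash
python3 -m handwheel '-0.035 0 0.4 0 0 0 0.4;-0.035 0 0.8 0 0 0 0.4;-0.035 0 1 0 0 0 0.4'>/dev/null
python3 -m handwheel '0 0 0.4 0 0 0 0.4;0 0 0.8 0 0 0 0.4;0 0 1 0 0 0 0.4;0 0 1 0 0 0 0.4'
python3 -m handwheel '0 0 0.1 0 0 0 0.4;0 0 0.115 0 0 0 0.4;0 0 0.115 0 0 0 -0.2;0 0 0.115 0 0 0 -1;0 0 0.115 0 0 0 -1;0 0 0.115 0 0 0 -1;0 0 0.115 0 0 0 -1'
```

```text
time: 9.97
tool_pos: [500.1, -367.1, 20.3]
tcp_rot: [-3.133, -0.005, 1.286]
contact_force: [-1.3, 0.9, -1.0]
grip_width: 64.6
finger_force: 0.0
time: 10.55
tool_pos: [503.0, -370.4, 15.6]
tcp_rot: [3.14, 0.001, 1.288]
contact_force: [-1.2, -0.3, 6.2]
grip_width: 44.0
finger_force: 30.0
```

```bash
python3 -m handwheel '0 0 -0.3 0 0 0 -1;0 0 -0.7 0 0 0 -1;0 0 -1 0 0 0 -1'>/dev/null
python3 -m handwheel '0 0 -0.4 0 0 -0.044 -1;0 0 -0.8 0 0 -0.044 -1;0 0 -1 0 0 -0.044 -1;0 0 -1 0 0 -0.044 -1;0 0 -1 0 0 -0.044 -1'
python3 - <<'E'
from h import *
from scipy.optimize import least_squares
a=viewer.capture("wrist")
def M(p,r):
    T=np.eye(4);T[:3,:3]=R.from_euler("xyz",r).as_matrix();T[:3,3]=p;return T
o=bot.get_obs();rel=np.linalg.inv(M(o["tool_pos"],o["tcp_rot"]))@np.array(a["T"])
b=dict(a);b["T"]=M([527.4,21.4,225.5],[-3.1416,0.0005,-.146])@rel
P=np.array([(297,119),(297.2,244),(431,125.5),(298,237.5),(400,136),(396.5,223)])
def pts(q):
    x,y,th,s=q;u=np.array([np.cos(th),np.sin(th),0]);v=np.array([-u[1],u[0],0]);c=np.array([x,y,0])
    return [c+i*u+j*v+[0,0,z] for i,j,z in((24,-61,65),(24,61,65),(-101,-55,58),(24,55,58),(s-8,-45,42),(s-8,45,42))]
f=lambda q:(px(b,pts(q))-P).ravel()
r=least_squares(f,[528,15.4,1.427,-76],x_scale=[1,1,.01,1]);print(r.x,np.round(f(r.x).reshape(-1,2),1))
print(o["tool_pos"],o["tcp_rot"],o["contact_force"],o["grip_width"])
save(a,"w4.png",(230,0,430,240),2)
E
```

```text
time: 11.22
tool_pos: [502.6, -370.0, 214.6]
tcp_rot: [3.14, 0.001, 1.426]
contact_force: [0.8, 0.3, -4.3]
grip_width: 44.0
finger_force: 30.0
[527.81729786  14.19006542   1.42232638 -69.67628571] [[-0.2 -0.1]
 [ 0.9  0.7]
 [-1.   0.9]
 [ 0.4 -0.9]
 [ 0.9 -0.2]
 [-0.9 -0.5]]
[ 501.91439726 -369.35591319  212.67384952] [-3.13957762e+00 -1.35176991e-03  1.42643373e+00] [ 6.04213570e-01 -1.99938231e-03 -4.17095755e+00] 43.881749618345204
```

View pics/w4.png

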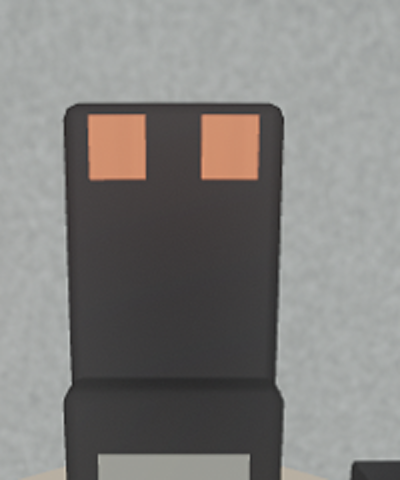

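```bash
cat >> h.py <<'E'
def M(p,r):
    T=np.eye(4);T[:3,:3]=R.from_euler("xyz",r).as_matrix();T[:3,3]=p;return T
U=M([528,14.4,0],[0,0,1.424])
def tcp(xn,zn,th,a,h):  # tool pose with nose lower corner at unit (xn,zn), tilt deg
    T=U@M([0,0,0],[0,np.radians(th),0])@M([0,0,0],[np.pi,0,0]); n=U@[xn,0,zn,1]
    T[:3,3]=n[:3]-T[:3,:3]@np.array([a,0,h]); return T
def go(T,T0=None):
    if T0 is None:
        o=bot.get_obs();T0=M(o["tool_pos"],o["tcp_rot"])
    D=np.linalg.inv(T0)@T; return np.round(D[:3,3]/100,3),np.round(R.from_matrix(D[:3,:3]).as_rotvec()/np.pi,4)
def nose(a,h):
    o=bot.get_obs();T=np.linalg.inv(U)@M(o["tool_pos"],o["tcp_rot"]); q=T@[a,0,h,1]
    return np.round(q[:3],1),np.round(T[:3,3],1),np.round(np.degrees(R.from_matrix(T[:3,:3]@np.diag([1,-1,-1])).as_euler("xyz")),2)
E
python3 - <<'E'
from h import *
a=viewer.capture("wrist");o=bot.get_obs();T0=M(o["tool_pos"],o["tcp_rot"])
for h in(14.,16.):
  z=o["tool_pos"][2]-h
  for uv,dz in(((263.5,52),32),((370.5,52),32),((263,198),44),((371,198),44)):
    q=w(a,[uv],z+dz)[0];print(h,np.round(np.linalg.inv(T0)@np.r_[q,1],1)[:3])
print(go(tcp(-100,66,20,90,15)), nose(90,15))
E
```

```text
14.0 [ 90.3 -20.2 -17.7]
14.0 [ 90.3  21.2 -17.9]
14.0 [ 35.  -20.4 -29.8]
14.0 [ 35.   21.5 -30. ]
16.0 [ 90.6 -20.5 -15.7]
16.0 [ 90.6  21.5 -15.9]
16.0 [ 34.5 -20.7 -27.8]
16.0 [ 34.6  21.8 -28. ]
(array([ 2.036, -0.292,  1.015]), array([-0.001 , -0.1119,  0.001 ])) (array([-293.2,  -29.8,  197. ]), array([-383.2,  -30. ,  211.7]), array([ 0.2 , -0.14,  0.14]))
```

```bash
python3 -m handwheel '0.4 -0.06 0 0 0 0 -1;0.8 -0.12 0 0 0 0 -1;1 -0.146 0 0 0 0 -1'>/dev/null
python3 -m handwheel '0.4 -0.06 0 0 0 0 -1;0.8 -0.12 0 0 0 0 -1;1 -0.146 0 0 0 0 -1;1 -0.146 0 0 0 0 -1'>/dev/null
python3 -m handwheel '0 0 0.1 0 -0.035 0 -1;0 0 0.3 0 -0.07 0 -1;0 0 0.5 0 -0.111 0 -1;0 0 0.5 0 -0.111 0 -1;0 0 0.5 0 -0.111 0 -1'
python3 - <<'E'
from h import *
print(nose(90.5,15),go(tcp(-100,68,20,90.5,15)))
E
```

```text
time: 12.32
tool_pos: [501.1, -166.0, 161.3]
tcp_rot: [-3.134, 0.346, 1.433]
contact_force: [-0.2, -0.2, -2.5]
grip_width: 44.1
finger_force: 30.0
(array([-102.4,    1. ,  116.5]), array([-182.4,    0.2,  161.3]), array([ 0.45, 19.81,  0.49])) (array([0.187, 0.006, 0.446]), array([-0.0016, -0.001 ,  0.0026]))
```

```bash
python3 -m handwheel '0.1 0 0.2 0 0 0 -1;0.18 0.005 0.4 -0.001 0 0.001 -1;0.187 0.005 0.446 -0.001 0 0.001 -1;0.187 0.005 0.446 -0.001 0 0.001 -1;0.187 0.005 0.446 -0.001 0 0.001 -1'
python3 - <<'E'
from h import *
print(nose(90.5,15),go(tcp(-100,66,20,90.5,15)))
a=viewer.capture("wrist");save(a,"w5.png",None,1.25);
E
```

```text
time: 12.73
tool_pos: [503.7, -166.8, 116.9]
tcp_rot: [3.136, 0.348, 1.421]
contact_force: [-0.1, -0.1, -2.6]
grip_width: 44.2
finger_force: 30.0
(array([-102.9,   -2.7,   71.9]), array([-182.9,   -2.4,  116.9]), array([-0.3 , 19.94, -0.15])) (array([ 0.048, -0.025,  0.045]), array([ 0.0014, -0.0003, -0.0008]))
```

View pics/w5.png

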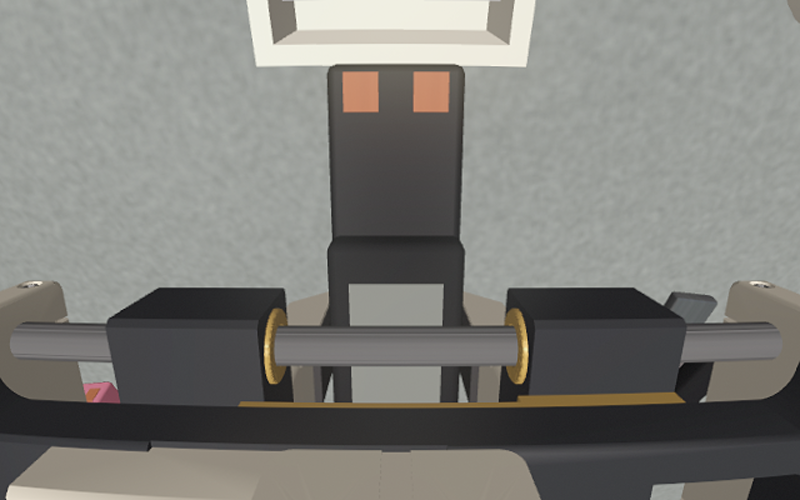

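```bash
python3 -m handwheel '0.048 -0.022 0.05 0.001 0 0 -1;0.048 -0.022 0.05 0.001 0 0 -1;0.048 -0.022 0.05 0.001 0 0 -1;0.048 -0.022 0.05 0.001 0 0 -1'
python3 - <<'E'
from h import *
print(nose(90.5,15),go(tcp(-100,64.5,20,90.5,15)))
E
```

```text
time: 13.12
tool_pos: [501.7, -162.5, 109.9]
tcp_rot: [3.14, 0.349, 1.423]
contact_force: [0.1, 0.8, -2.3]
grip_width: 43.7
finger_force: 30.0
(array([-98.9,   0.1,  64.9]), array([-178.8,    0.2,  109.9]), array([-0.1 , 19.99, -0.03])) (array([-0.009,  0.002,  0.007]), array([ 0.0005, -0.0001, -0.0002]))
```

```bash
python3 -m handwheel '0.2 0 0 0 0 0 -1;0.4 0 0 0 0 0 -1;0.6 0 0 0 0 0 -1;0.8 0 0 0 0 0 -1;0.9 0 0 0 0 0 -1;1 0 0 0 0 0 -1;1 0 0 0 0 0 -1'
python3 -c "
from h import *
print(nose(90.5,15))"
python3 -m handwheel '0.1 0 0 0 0 0 -1;0.2 0 0 0 0 0 -1;0.3 0 0 0 0 0 -1;0.4 0 0 0 0 0 -1;0.4 0 0 0 0 0 -1;0.4 0 0 0 0 0 -1'
python3 -c "
from h import *
print(nose(90.5,15), go(tcp(40,11,18,90.5,15)))"
```

```text
time: 13.7
tool_pos: [515.5, -68.3, 75.0]
tcp_rot: [3.141, 0.348, 1.425]
contact_force: [-0.8, 0.2, -3.2]
grip_width: 44.0
finger_force: 30.0
(array([-3.7,  0.4, 30. ]), array([-83.6,   0.3,  75. ]), array([-0.04, 19.97,  0.06]))
time: 14.2
tool_pos: [520.8, -31.9, 61.5]
tcp_rot: [3.141, 0.349, 1.425]
contact_force: [-0.0, 0.2, -4.1]
grip_width: 43.9
finger_force: 30.0
(array([33.1,  0.4, 16.4]), array([-46.8,   0.3,  61.5]), array([-0.03, 20.  ,  0.04])) (array([0.079, 0.003, 0.059]), array([0.0002, 0.0111, 0.0002]))
```

```bash
python3 -m handwheel '0.04 0.001 0.03 0 0.006 0 -1;0.079 0.003 0.059 0 0.011 0 -1;0.079 0.003 0.059 0 0.011 0 -1;0.079 0.003 0.059 0 0.011 0 -1'
python3 -c "
from h import *
print(nose(90.5,15), go(tcp(45,10,18,90.5,15)),go(tcp(50,10,18,90.5,15)))"
```

```text
time: 14.53
tool_pos: [521.7, -27.5, 53.3]
tcp_rot: [3.141, 0.314, 1.423]
contact_force: [0.0, -0.7, -3.4]
grip_width: 43.5
finger_force: 30.0
(array([39. , -0.1, 11.1]), array([-42.4,   0.1,  53.3]), array([-0.04, 18.  , -0.09])) (array([ 0.06 ,  0.001, -0.008]), array([ 0.0001,  0.    , -0.0005])) (array([ 0.108,  0.001, -0.024]), array([ 0.0001,  0.    , -0.0005]))
```

```bash
f(){ grep -E 'tool_pos|contact'; }
python3 -m handwheel '0.02 0 -0.003 0 0 0 -1;0.02 0 -0.003 0 0 0 -1;0.02 0 -0.003 0 0 0 -1'|f
python3 -m handwheel '0.02 0 -0.004 0 0 0 -1;0.02 0 -0.004 0 0 0 -1;0.02 0 -0.004 0 0 0 -1'|f
python3 -m handwheel '0.02 0 -0.006 0 0 0 -1;0.02 0 -0.006 0 0 0 -1;0.02 0 -0.006 0 0 0 -1'|f
python3 -m handwheel '0.02 0 -0.006 0 0 0 -1;0.02 0 -0.006 0 0 0 -1;0.02 0 -0.006 0 0 0 -1'|f
python3 -c "
from h import *
print(nose(90.5,15))"
```

```text
tool_pos: [522.3, -25.1, 53.2]
contact_force: [-0.6, 0.2, -2.2]
tool_pos: [522.5, -23.6, 53.2]
contact_force: [-0.8, -4.7, -1.4]
tool_pos: [522.8, -21.4, 53.0]
contact_force: [-0.4, -4.7, -1.6]
tool_pos: [523.1, -19.5, 53.1]
contact_force: [-1.5, -6.4, -0.7]
(array([47.2, -0.2, 10.7]), array([-34.2,  -0.1,  53.1]), array([-0.07, 18.05, -0.04]))
```

```bash
f(){ grep -E 'tool_pos|contact'; }
python3 -m handwheel '0.03 0 -0.009 0 0 0 -1;0.06 0 -0.018 0 0 0 -1;0.06 0 -0.018 0 0 0 -1'|f
python3 -m handwheel '0.015 0 -0.004 0 0 0 -1;0.03 0 -0.009 0 0 0 -1;0.03 0 -0.009 0 0 0 -1;0.03 0 -0.009 0 0 0 -1'|f
python3 -c "
from h import *
print(nose(90.5,15))
for q in((57,9.5,18),(59.3,9.5,14),(61,9.5,10)):print(go(tcp(*q,90.5,15)))"
```

```text
tool_pos: [524.1, -13.4, 53.1]
contact_force: [-1.0, -7.2, 0.7]
tool_pos: [524.4, -10.8, 53.1]
contact_force: [-1.8, -7.8, 0.9]
(array([55.9, -0.2, 10.7]), array([-25.5,  -0.2,  53.1]), array([-0.06, 18.11, -0.03]))
(array([ 0.014, -0.002,  0.009]), array([ 0.0002,  0.0006, -0.0002]))
(array([ 0.028, -0.002,  0.066]), array([ 0.0003,  0.0229, -0.0002]))
(array([ 0.04 , -0.002,  0.124]), array([ 0.0003,  0.0451, -0.0002]))
```

```bash
python3 -m handwheel '0.015 -0.002 0.01 0 0 0 -1;0.018 -0.002 0.028 0 0.008 0 -1;0.023 -0.002 0.046 0 0.015 0 -1;0.028 -0.002 0.066 0 0.023 0 -1;0.028 -0.002 0.066 0 0.023 0 -1;0.028 -0.002 0.066 0 0.023 0 -1'
python3 -c "
from h import *
print(nose(90.5,15))
for q in((61,9.5,10),(62.3,9.5,6),(63,9.5,3)):print(go(tcp(*q,90.5,15)))"
```

```text
time: 16.62
tool_pos: [524.3, -10.7, 45.4]
tcp_rot: [3.141, 0.244, 1.423]
contact_force: [0.4, -9.8, -3.2]
grip_width: 43.6
finger_force: 30.0
(array([58.8, -0.1,  9.1]), array([-25.4,  -0. ,  45.4]), array([-0.05, 13.96, -0.08]))
(array([ 0.012, -0.   ,  0.053]), array([ 0.0002,  0.022 , -0.0004]))
(array([ 0.02 , -0.   ,  0.114]), array([ 0.0002,  0.0442, -0.0004]))
(array([ 0.027, -0.   ,  0.16 ]), array([ 0.0002,  0.0609, -0.0004]))
```

```bash
f(){ grep -E 'tool_pos|contact|tcp_rot'; }
python3 -m handwheel '0.006 0 0.027 0 0.011 0 -1;0.012 0 0.053 0 0.022 0 -1;0.012 0 0.053 0 0.022 0 -1;0.012 0 0.053 0 0.022 0 -1'|f
python3 -c "
from h import *
print(nose(90.5,15))
for q in((62.3,9.5,6),(63,9.5,3)):print(go(tcp(*q,90.5,15)))"
```

```text
tool_pos: [524.2, -10.8, 39.8]
tcp_rot: [3.141, 0.174, 1.423]
contact_force: [-0.2, -8.7, -3.3]
(array([61. , -0. ,  9.4]), array([-25.5,   0.1,  39.8]), array([-0.03,  9.99, -0.08]))
(array([0.004, 0.001, 0.06 ]), array([ 0.0001,  0.0222, -0.0004]))
(array([0.008, 0.001, 0.107]), array([ 0.0001,  0.0388, -0.0004]))
```

```bash
f(){ grep -E 'tool_pos|contact|tcp_rot'; }
python3 -m handwheel '0.002 0 0.03 0 0.011 0 -1;0.004 0 0.06 0 0.022 0 -1;0.006 0 0.083 0 0.0305 0 -1;0.008 0 0.107 0 0.039 0 -1;0.008 0 0.107 0 0.039 0 -1;0.008 0 0.107 0 0.039 0 -1'|f
python3 -c "
from h import *
print(nose(90.5,15))
for q in((62.5,9,0),(62,8.5,0)):print(go(tcp(*q,90.5,15)))"
```

```text
tool_pos: [524.0, -12.0, 29.1]
tcp_rot: [3.141, 0.052, 1.423]
contact_force: [-2.2, -11.1, -3.0]
(array([62.9, -0. ,  9.4]), array([-26.7,   0.1,  29.1]), array([-0.04,  2.99, -0.05]))
(array([-0.01 ,  0.   ,  0.052]), array([ 0.0002,  0.0166, -0.0003]))
(array([-0.015,  0.   ,  0.057]), array([ 0.0002,  0.0166, -0.0003]))
```

```bash
f(){ grep -E 'tool_pos|contact|tcp_rot'; }
python3 -m handwheel '-0.005 0 0.025 0 0.008 0 -1;-0.01 0 0.052 0 0.0166 0 -1;-0.01 0 0.052 0 0.0166 0 -1;-0.01 0 0.052 0 0.0166 0 -1'|f
python3 -m handwheel '-0.01 0 0.01 0 0 0 -1;-0.01 0 0.01 0 0 0 -1;-0.01 0 0.01 0 0 0 -1'|f
python3 -c "
from h import *
print(nose(90.5,15))"
```

```text
tool_pos: [524.0, -12.8, 24.1]
tcp_rot: [3.141, -0.001, 1.423]
contact_force: [-1.9, -8.6, -1.5]
tool_pos: [524.0, -13.0, 23.6]
tcp_rot: [3.14, -0.001, 1.424]
contact_force: [-2.1, -5.5, 1.8]
(array([62.8, -0.1,  8.7]), array([-27.7,  -0. ,  23.6]), array([-0.09, -0.07, -0.02]))
```

```bash
f(){ grep -E 'tool_pos|contact|width'; }
python3 -m handwheel '-0.01 0 -0.003 0 0 0 -1;-0.02 0 -0.003 0 0 0 -1;-0.02 0 -0.003 0 0 0 -1'|f
python3 -m handwheel '0 0 0 0 0 0 0.02;0 0 0 0 0 0 0.06;0 0 0 0 0 0 0.1;0 0 0 0 0 0 0.1;0 0 0 0 0 0 0.1;0 0 0 0 0 0 0.1'|f
python3 -m handwheel '0 0 -0.15 0 0 0 0.1;0 0 -0.4 0 0 0 0.1;0 0 -0.7 0 0 0 0.1;0 0 -1 0 0 0 0.1;0 0 -1 0 0 0 0.1'|f
python3 -m handwheel '-0.3 0 -0.4 0 0 0 0.1;-0.6 0 -0.8 0 0 0 0.1;-0.6 0 -0.9 0 0 0 0.1;-0.6 0 -0.9 0 0 0 0.1'|f
python3 - <<'E'
from h import *
a=viewer.capture("wrist");save(a,"w6.png",None,1.25)
u=lambda i,j,z:(U@[i,j,z,1])[:3]
print(np.round(1.25*px(a,[u(i,j,z) for i,z in((-69.7,52),(-69.7,42),(5.3,52),(24,65)) for j in(-22,22)])))
E
```

```text
tool_pos: [523.7, -15.0, 23.7]
contact_force: [-1.5, -5.6, 0.2]
grip_width: 44.0
tool_pos: [523.7, -14.2, 23.5]
contact_force: [-0.1, -0.4, 0.3]
grip_width: 50.8
tool_pos: [526.7, -14.9, 129.0]
contact_force: [0.9, -0.4, -0.7]
grip_width: 50.2
tool_pos: [516.8, -76.7, 218.2]
contact_force: [0.8, 0.2, -0.1]
grip_width: 50.2
[[419. 204.]
 [361. 204.]
 [419. 203.]
 [362. 203.]
 [420. 101.]
 [359. 101.]
 [422.  71.]
 [358.  71.]]
```

View pics/w6.png

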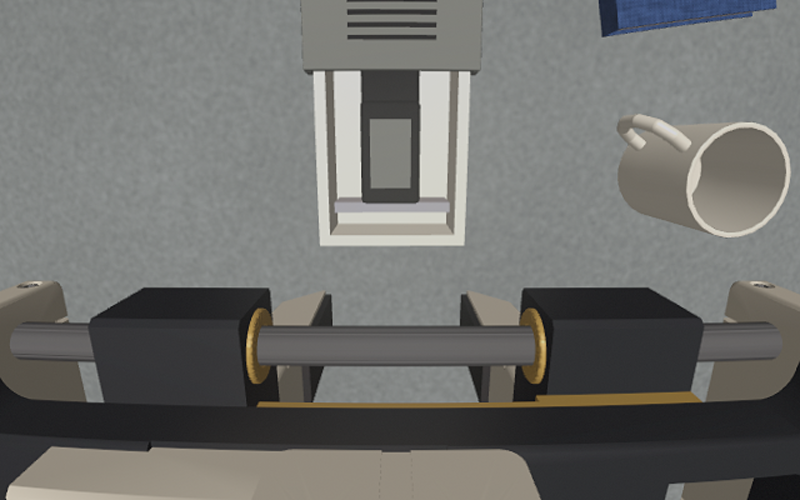

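```bash
python3 -m handwheel '0.91 0 0 0 0 0 0.1;0.91 0 0 0 0 0 0.1;0.91 0 0 0 0 0 0.1'>/dev/null
python3 -m handwheel '0.91 0 0 0 0 0 0.1;0.91 0 0 0 0 0 0.1;0.91 0 0 0 0 0 0.1'>/dev/null
python3 -m handwheel '0.91 0 0 0 0 0.25 0.1;0.91 0 0 0 0 0.25 0.1;0.91 0 0 0 0 0.25 0.1;0.91 0 0 0 0 0.25 0.1;0.91 0 0 0 0 0.25 0.1;0.91 0 0 0 0 0.25 0.1;0.91 0 0 0 0 0.25 0.1'>/dev/null
python3 -m handwheel '0 0 0 0 0 0.249 0.1;0 0 0 0 0 0.249 0.1;0 0 0 0 0 0.249 0.1;0 0 0 0 0 0.249 0.1;0 0 0 0 0 0.249 0.1;0 0 0 0 0 0.249 0.1;0 0 0 0 0 0.249 0.1;0 0 0 0 0 0.249 0.1'
python3 -c "
from h import *
print(go(M([553.6,193,71],[np.pi,0,-.145])))"
```

```text
time: 21.33
tool_pos: [553.9, 196.0, 212.3]
tcp_rot: [-3.141, 0.001, -0.144]
contact_force: [0.2, 0.3, -0.3]
grip_width: 50.2
finger_force: 0.0
(array([0.003, 0.032, 1.413]), array([-0.0003,  0.0004,  0.0002]))
```

```bash
python3 -m handwheel '0 0.03 0.4 0 0 0 0.2;0 0.03 0.8 0 0 0 0.2;0 0.03 1 0 0 0 0.2;0 0.03 1 0 0 0 0.2' 
python3 -m handwheel '0 0 0.25 0 0 0 0.2;0 0 0.41 0 0 0 0.2;0 0 0.41 0 0 0 0.2;0 0 0.41 0 0 0 -0.3;0 0 0.41 0 0 0 -1;0 0 0.41 0 0 0 -1;0 0 0.41 0 0 0 -1;0 0 0.41 0 0 0 -1'
python3 -m handwheel '0 0 0 0 0 0 -1;0 0 0 0 0 0 -1;0 0 0 0 0 0 -1'
python3 -m handwheel '0 0.1 0 0 0 0 -1;0 0.25 0 0 0 0 -1;0 0.4 0 0 0 0 -1;0 0.55 0 0 0 0 -1;0 0.7 0 0 0 0 -1;0 0.85 0 0 0 0 -1;0 0.95 0 0 0 0 -1;0 1 0 0 0 0 -1'
python3 -m handwheel '0 0.08 0 0 0 0 -1;0 0.16 0 0 0 0 -1;0 0.2 0 0 0 0 -1;0 0.2 0 0 0 0 -1;0 0.2 0 0 0 0 -1'
```

```text
time: 21.67
tool_pos: [550.5, 192.4, 107.9]
tcp_rot: [3.139, 0.01, -0.142]
contact_force: [-1.4, -0.1, -0.0]
grip_width: 55.1
finger_force: 0.0
time: 22.33
tool_pos: [554.9, 193.4, 73.9]
tcp_rot: [-3.139, -0.003, -0.144]
contact_force: [-0.5, 0.2, -0.6]
grip_width: 26.8
finger_force: 0.0
time: 22.58
tool_pos: [554.5, 193.3, 73.2]
tcp_rot: [-3.14, -0.001, -0.144]
contact_force: [-0.9, 0.2, 2.7]
grip_width: 13.8
finger_force: 30.0
time: 23.25
tool_pos: [539.4, 93.0, 73.2]
tcp_rot: [-3.139, -0.001, -0.145]
contact_force: [-1.6, 3.4, 5.4]
grip_width: 13.7
finger_force: 30.0
time: 23.67
tool_pos: [536.4, 73.2, 73.2]
tcp_rot: [-3.141, -0.0, -0.145]
contact_force: [-4.5, -1.7, 7.1]
grip_width: 13.6
finger_force: 30.0
```

```bash
f(){ grep -E 'tool_pos|contact'; }
python3 -m handwheel '0 0.02 0 0 0 0 -1;0 0.035 0 0 0 0 -1;0 0.035 0 0 0 0 -1;0 0.035 0 0 0 0 -1'|f
python3 -m handwheel '0 0.015 0 0 0 0 -1;0 0.015 0 0 0 0 -1;0 0.015 0 0 0 0 -1'|f
```

```text
tool_pos: [536.0, 70.6, 73.2]
contact_force: [-4.1, 1.4, 6.5]
tool_pos: [535.9, 69.7, 73.2]
contact_force: [-1.8, 5.2, 6.6]
```

```bash
f(){ grep -E 'tool_pos|contact'; }
python3 -m handwheel '0 0.015 0 0 0 0 -1;0 0.015 0 0 0 0 -1;0 0.015 0 0 0 0 -1'|f
python3 -m handwheel '0 0.01 0 0 0 0 -1;0 0.01 0 0 0 0 -1;0 0.01 0 0 0 0 -1'|f
```

```text
tool_pos: [535.8, 69.7, 73.2]
contact_force: [-2.1, 12.2, 4.7]
tool_pos: [535.9, 69.6, 73.2]
contact_force: [-0.6, 16.6, 5.1]
```

Against the shut stop (travel 125 mm, force rising). Release, rise, look.

```bash
python3 -m handwheel '0 -0.015 0 0 0 0 -1;0 -0.015 0 0 0 0 0;0 -0.015 0 0 0 0 0;0 -0.015 0 0 0 0 0;0 -0.015 0 0 0 0 0;0 -0.015 -0.4 0 0 0 0;0 -0.015 -0.8 0 0 0 0;0 -0.015 -1 0 0 0 0' 
python3 -m handwheel '-0.3 0 -0.3 0 0 0 0;-0.6 0 -0.6 0 0 0 0;-0.6 0 -0.6 0 0 0 0;-0.6 0 -0.6 0 0 0 0'
python3 - <<'E'
from h import *
a=viewer.capture("top");save(a,"end.png",(160,50,440,260),2.8)
u=lambda i,j,z:(U@[i,j,z,1])[:3]
print(np.round(2.8*(px(a,[u(-101,-61,65),u(-101,61,65),u(101,-61,65),u(101,61,65)])-[160,50])))
E
```

```text
time: 25.42
tool_pos: [537.6, 67.9, 176.5]
tcp_rot: [-3.139, -0.006, -0.144]
contact_force: [1.2, 0.5, 0.1]
grip_width: 45.7
finger_force: 0.0
time: 25.75
tool_pos: [476.7, 76.8, 234.5]
tcp_rot: [-3.139, -0.005, -0.144]
contact_force: [0.4, 0.4, 0.2]
grip_width: 46.2
finger_force: 0.0
[[389. 320.]
 [366. 454.]
 [168. 288.]
 [143. 420.]]
```

View pics/end.png

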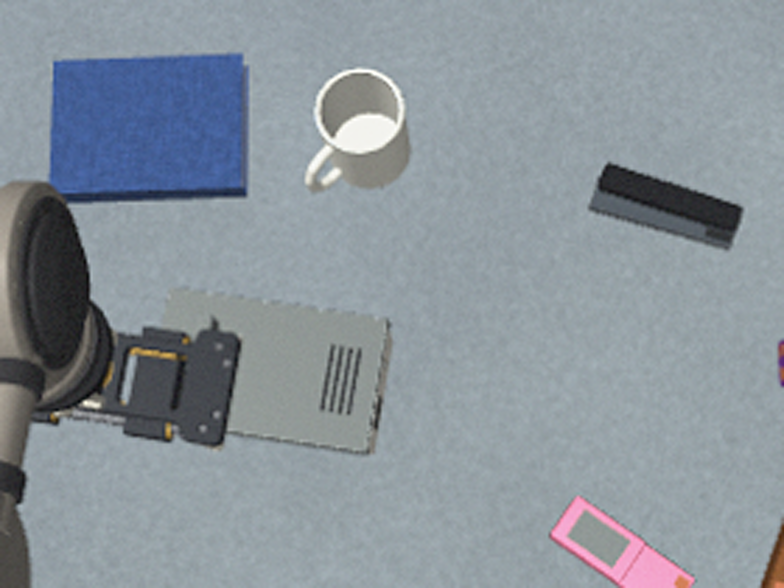

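The cover's free end, at about (389,320) to (370,452), sits where the shut position predicts. No white rim shows, and the mug, book and stapler are where they were.

```bash
python3 -c "
from plant import bot
print(bot.close_job())"
```

```text
the job is handed in; nothing more can be done
None
```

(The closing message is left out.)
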